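# Load hex adapter blanks, yellow flat up, into a V-nest marking fixture

### The job

Get the blanks into the marking fixture: wind the handwheel anticlockwise to open its yellow clamp bar, and on the bench roll each hex adapter blank over, flat by flat, until its yellow-painted flat is on top; get all of them that way up on the bench before loading any. Then lay each blank in a V-nest of its own in the blue fixture, yellow flat still on top, and only when all are lying in their nests wind the handwheel clockwise until the clamp bar is fully home against its red stop collars, so that the blanks are held against the end stop. Leave the red bin, the oil can and the paint pot alone.

Things in the scene. Friction and masses are not known exactly. Their poses are not given: they have to be found in the camera images.
- blank1: steel adapter blank, 90 mm long, 0.3 kg: hexagonal middle 30 mm across flats (each 17.3 mm wide), 34.6 mm over corners, 34 mm long; a round shank 22 mm thick, 28 mm long at each end. Origin at its centre (15 mm above the bench when on a flat); local y: long axis; local z: outward normal of its one yellow flat. Starts lying on a flat, yellow not on top. May be absent
- blank2: steel adapter blank, 90 mm long, 0.3 kg: hexagonal middle 30 mm across flats (each 17.3 mm wide), 34.6 mm over corners, 34 mm long; a round shank 22 mm thick, 28 mm long at each end. Origin at its centre (15 mm above the bench when on a flat); local y: long axis; local z: outward normal of its one yellow flat. Starts lying on a flat, yellow not on top. May be absent
- blank3: steel adapter blank, 90 mm long, 0.3 kg: hexagonal middle 30 mm across flats (each 17.3 mm wide), 34.6 mm over corners, 34 mm long; a round shank 22 mm thick, 28 mm long at each end. Origin at its centre (15 mm above the bench when on a flat); local y: long axis; local z: outward normal of its one yellow flat. Starts lying on a flat, yellow not on top. May be absent
- blank4: steel adapter blank, 90 mm long, 0.3 kg: hexagonal middle 30 mm across flats (each 17.3 mm wide), 34.6 mm over corners, 34 mm long; a round shank 22 mm thick, 28 mm long at each end. Origin at its centre (15 mm above the bench when on a flat); local y: long axis; local z: outward normal of its one yellow flat. Starts lying on a flat, yellow not on top. May be absent
- fixture: fixed blue fixture, base 270 x 290 x 12 mm. Origin at bench level under nest2; z up, x across the 3 nests (70 mm apart), y along them, from the end stop wall (52 mm high, face at y = -45.7 mm) to clamp bar and wheel. A nest is two steel 90-degree V-cheeks 10 mm thick at y = -29 and +39 mm, tops 44 mm above the bench: shanks rest in the Vs, the hexagon hangs in the gap y = -24 to +34 mm
- nest1 (a point): nest 1 of 3 (fixture x = -70 mm): where a blank's centre lies when seated in the Vs and against the end stop, 42 mm above the bench, 30 above the base. Axes as the fixture's; blank along y, either way round. Lay it with its centre at y = +1 to +16 mm from here (best +8; below 0 it would sit on the end stop); the bar then pushes it to the stop
- nest2 (a point): nest 2 of 3 (fixture x = 0 mm): where a blank's centre lies when seated in the Vs and against the end stop, 42 mm above the bench, 30 above the base. Axes as the fixture's; blank along y, either way round. Lay it with its centre at y = +1 to +16 mm from here (best +8; below 0 it would sit on the end stop); the bar then pushes it to the stop
- nest3 (a point): nest 3 of 3 (fixture x = 70 mm): where a blank's centre lies when seated in the Vs and against the end stop, 42 mm above the bench, 30 above the base. Axes as the fixture's; blank along y, either way round. Lay it with its centre at y = +1 to +16 mm from here (best +8; below 0 it would sit on the end stop); the bar then pushes it to the stop
- clamp_bar (a joint): travel (m) of the yellow clamp bar (270 mm wide, 14 mm thick, 31 to 53 mm above the bench) towards the end stop: 0 open (bar face at fixture y = 71.7 mm), 0.026 fully home on its red stop collars (face at y = 45.7 mm, 91.4 mm from the end stop). Driven only by the handwheel, 2.07 mm per radian
- handwheel (a joint): angle (rad) of the handwheel, growing clockwise as seen from above; 0 = bar fully open, 12.57 (two turns) = bar fully home; hard stops at both ends. Friction about 0.03 N m, it stays where it is left. Starts mostly closed
- wheel_center (a point): centre of the top of the handwheel, a black disc 110 mm in diameter turning about a vertical axis, top 61 mm above the bench
- crank_grip (a point): grip point on the red upright crank knob of the handwheel: a free-spinning round knob 18 mm in diameter, standing 42 mm from the wheel's axis, 45 mm tall, from 62 to 107 mm above the bench; this point lies on its axis 89 mm above the bench
- red_bin: red open bin, 90 x 130 x 60 mm, bystander; origin under its centre
- oil_can: green can, 60 mm in diameter, 100 mm tall, bystander; origin under its centre
- paint_pot: small jar of paint with a white cap, 50 mm in diameter, 60 mm tall, bystander; origin under its centre
Not all that is in view belongs to the job. Leave any pink look-alike of the blank2 alone. Leave any purple look-alike of the blank3 alone.

How it is judged:
On the way, in this order (a step that is already met when the one before it is completed fails the run):
1. every blank lies on the bench on a flat of its hexagon with its yellow flat on top (angle between each of blank1, blank2, blank3, blank4's own z axis and vertical below 0.15 rad and height (world z) of each of blank1, blank2, blank3, blank4 below 0.024 m), for 0.2 s.
2. every blank lies centred in a V-nest, yellow flat on top, let go, while the clamp bar is still open (less than 17 mm of travel) (((x of blank1 in the frame of nest1 between -0.003 and 0.003 m and z of blank1 in the frame of nest1 between -0.003 and 0.003 m and y of blank1 in the frame of nest1 between -0.0035 and 0.02 m) or (x of blank1 in the frame of nest2 between -0.003 and 0.003 m and z of blank1 in the frame of nest2 between -0.003 and 0.003 m and y of blank1 in the frame of nest2 between -0.0035 and 0.02 m) or (x of blank1 in the frame of nest3 between -0.003 and 0.003 m and z of blank1 in the frame of nest3 between -0.003 and 0.003 m and y of blank1 in the frame of nest3 between -0.0035 and 0.02 m)) and angle between each of blank1, blank2, blank3, blank4's own z axis and vertical below 0.21 rad and angle between the y axis of each of blank1, blank2, blank3, blank4 and the y axis of fixture, either way round below 0.06 rad and contact force between the fingers and blank1 below 0.5 N and ((x of blank2 in the frame of nest1 between -0.003 and 0.003 m and z of blank2 in the frame of nest1 between -0.003 and 0.003 m and y of blank2 in the frame of nest1 between -0.0035 and 0.02 m) or (x of blank2 in the frame of nest2 between -0.003 and 0.003 m and z of blank2 in the frame of nest2 between -0.003 and 0.003 m and y of blank2 in the frame of nest2 between -0.0035 and 0.02 m) or (x of blank2 in the frame of nest3 between -0.003 and 0.003 m and z of blank2 in the frame of nest3 between -0.003 and 0.003 m and y of blank2 in the frame of nest3 between -0.0035 and 0.02 m)) and contact force between the fingers and blank2 below 0.5 N and ((x of blank3 in the frame of nest1 between -0.003 and 0.003 m and z of blank3 in the frame of nest1 between -0.003 and 0.003 m and y of blank3 in the frame of nest1 between -0.0035 and 0.02 m) or (x of blank3 in the frame of nest2 between -0.003 and 0.003 m and z of blank3 in the frame of nest2 between -0.003 and 0.003 m and y of blank3 in the frame of nest2 between -0.0035 and 0.02 m) or (x of blank3 in the frame of nest3 between -0.003 and 0.003 m and z of blank3 in the frame of nest3 between -0.003 and 0.003 m and y of blank3 in the frame of nest3 between -0.0035 and 0.02 m)) and contact force between the fingers and blank3 below 0.5 N and ((x of blank4 in the frame of nest1 between -0.003 and 0.003 m and z of blank4 in the frame of nest1 between -0.003 and 0.003 m and y of blank4 in the frame of nest1 between -0.0035 and 0.02 m) or (x of blank4 in the frame of nest2 between -0.003 and 0.003 m and z of blank4 in the frame of nest2 between -0.003 and 0.003 m and y of blank4 in the frame of nest2 between -0.0035 and 0.02 m) or (x of blank4 in the frame of nest3 between -0.003 and 0.003 m and z of blank4 in the frame of nest3 between -0.003 and 0.003 m and y of blank4 in the frame of nest3 between -0.0035 and 0.02 m)) and contact force between the fingers and blank4 below 0.5 N and value of joint clamp_bar below 0.017 m), for 0.2 s.
3. the clamp bar is wound fully home (value of joint clamp_bar above 0.0245 m), for 0.2 s.
At the end, for the whole second after the job is handed in: Every blank present rests in a V-nest within 3 mm of its centre line and height and within 3.5 mm of its home point along the nest, parallel to it within 3.4 degrees, yellow flat on top within 12 degrees, at rest; the clamp bar is within 1.5 mm of its fully home stop (((x of blank1 in the frame of nest1 between -0.003 and 0.003 m and z of blank1 in the frame of nest1 between -0.003 and 0.003 m and y of blank1 in the frame of nest1 between -0.0035 and 0.0035 m) or (x of blank1 in the frame of nest2 between -0.003 and 0.003 m and z of blank1 in the frame of nest2 between -0.003 and 0.003 m and y of blank1 in the frame of nest2 between -0.0035 and 0.0035 m) or (x of blank1 in the frame of nest3 between -0.003 and 0.003 m and z of blank1 in the frame of nest3 between -0.003 and 0.003 m and y of blank1 in the frame of nest3 between -0.0035 and 0.0035 m)) and angle between each of blank1, blank2, blank3, blank4's own z axis and vertical below 0.21 rad and angle between the y axis of each of blank1, blank2, blank3, blank4 and the y axis of fixture, either way round below 0.06 rad and linear speed of each of blank1, blank2, blank3, blank4 below 0.02 m/s and ((x of blank2 in the frame of nest1 between -0.003 and 0.003 m and z of blank2 in the frame of nest1 between -0.003 and 0.003 m and y of blank2 in the frame of nest1 between -0.0035 and 0.0035 m) or (x of blank2 in the frame of nest2 between -0.003 and 0.003 m and z of blank2 in the frame of nest2 between -0.003 and 0.003 m and y of blank2 in the frame of nest2 between -0.0035 and 0.0035 m) or (x of blank2 in the frame of nest3 between -0.003 and 0.003 m and z of blank2 in the frame of nest3 between -0.003 and 0.003 m and y of blank2 in the frame of nest3 between -0.0035 and 0.0035 m)) and ((x of blank3 in the frame of nest1 between -0.003 and 0.003 m and z of blank3 in the frame of nest1 between -0.003 and 0.003 m and y of blank3 in the frame of nest1 between -0.0035 and 0.0035 m) or (x of blank3 in the frame of nest2 between -0.003 and 0.003 m and z of blank3 in the frame of nest2 between -0.003 and 0.003 m and y of blank3 in the frame of nest2 between -0.0035 and 0.0035 m) or (x of blank3 in the frame of nest3 between -0.003 and 0.003 m and z of blank3 in the frame of nest3 between -0.003 and 0.003 m and y of blank3 in the frame of nest3 between -0.0035 and 0.0035 m)) and ((x of blank4 in the frame of nest1 between -0.003 and 0.003 m and z of blank4 in the frame of nest1 between -0.003 and 0.003 m and y of blank4 in the frame of nest1 between -0.0035 and 0.0035 m) or (x of blank4 in the frame of nest2 between -0.003 and 0.003 m and z of blank4 in the frame of nest2 between -0.003 and 0.003 m and y of blank4 in the frame of nest2 between -0.0035 and 0.0035 m) or (x of blank4 in the frame of nest3 between -0.003 and 0.003 m and z of blank4 in the frame of nest3 between -0.003 and 0.003 m and y of blank4 in the frame of nest3 between -0.0035 and 0.0035 m)) and value of joint clamp_bar above 0.0245 m); the robot touches nothing.
It fails at once if the red bin is moved more than 30 mm (distance of red_bin from where it was at the start of the episode above 0.03 m).
It fails at once if the oil can is moved more than 30 mm (distance of oil_can from where it was at the start of the episode above 0.03 m).
It fails at once if the paint pot is moved more than 30 mm (distance of paint_pot from where it was at the start of the episode above 0.03 m).
Of blank1, blank2, blank3, blank4 only 2 to 3 are there at a start; the rules pass over those that are not, and their reading is None.
At some moment in a run one of blank1, blank2, blank3, blank4 may be knocked a few centimetres aside while the robot is not near it.
Once in a run the grip may slacken for a moment while it holds something.
It also fails if it takes over 210 s, if anything falls off the work surface, if the arm or the gripper's body presses on something with over 40 N, if the wrist force passes 120 N, or if a joint passes its speed limit or range.

### The arm

A 6-joint arm with a two-finger parallel gripper is mounted at the origin on the work surface. World frame = base frame: x ahead of the robot, y to its left, z up, the work surface at z = 0. Lengths are in m, angles in rad, forces in N, time in s.
With the tool pointing down it reaches from about 0.275 to 0.875 m from the base axis. Payload 12.5 kg.
Tool frame: the origin (TCP) lies on the centre line of the jaws, within the pads' length; the fingertips stand r.finger_overhang ahead of it and the grasp point (between the pads) lies 3 mm ahead of it (r.finger_overhang is the distance from the TCP to the fingertips, in m); z points along the fingers, y is the direction in which the jaws open and shut (so a half turn about z gives the same grasp; the last joint's range is limited). The gripper opens to 85 mm and grips with 20 to 120 N. Pads are 22 mm wide; open, the fingers measure 114 mm over their backs; the gripper's body (76 mm by 85 mm) begins 54 mm behind the grasp point. The pads swing forward as they close: fully open they stand 13 mm farther back than shut.
Start: joints at [1.06, 0.351, 1.652, -0, 1.139, -0.085], TCP at [0.227, 0.501, 0.253] pointing down, gripper open.
Joint ranges: [-2.75, 2.75], [-0.79, 2.1], [0.01, 2.65], [-1.57, 4.71], [0.07, 3.14], [-2.87, 2.87]. Speed limits (rad/s): [2.22, 2.22, 2.79, 3.14, 3.14, 3.14].

### API

Orientations are given as a unit quaternion [x, y, z, w].
In Python, from cell import r, optics gives the robot as it stands. The module is installed in compiled form; this text tells all that it offers. Calls block until the motion is done:
- r.move_to(position, orientation): joint-space move of the TCP to a pose.
- r.move_linear(position, rot=None, vel=0.15): straight line of the TCP; rot=None keeps the orientation; vel is the mean speed in m/s.
- r.set_joints(angles): joint-space move.
- r.set_gripper(opening, squeeze=None): opening from 0.0 (shut) to 1.0 (fully open); squeeze is the grip in N (None keeps the last); returns when the fingers have stopped.
- r.sleep(seconds).
- r.inverse_kinematics(position, orientation): joint angles nearest the present ones, or None.
- optics.get_image(name): name is "scene" or "top" or "wrist"; returns a dict with "pixels" (400x640x3 uint8, red, green, blue), "depth" (400x640 float32, m along the optical axis (not along the pixel's ray), 0 where there is no reading), "fx", "fy", "cx", "cy" (pixels), "camera_from_world" (4x4, takes a point from world to camera coordinates); the wrist camera has in their place "mount" (4x4, takes a point from camera to tool coordinates, whose origin is the TCP and whose axes are the flange's). Camera axes: x right, y down, z forward; pixel columns grow to the right and rows downward; lengths in m; the calibration is good to about 2 mm. The wrist camera is an equidistant fisheye: a pixel r from the principal point sees the ray r / f radians off the axis. A picture is of the moment at which its call begins: read the wrist's pose just before it.
A pose or a line that the arm cannot do raises r.PlanningError and nothing moves.
- r.hand_in(): hands the job in, once; it reports no verdict.
Readings, each from a call of its own:
- r.current_t(): time.
- r.current_q(): joint angles.
- r.current_qvel(): joint speeds.
- r.current_effort(): joint torques, N m.
- r.current_tool_pos(): TCP position.
- r.current_ee_rot(): TCP orientation.
- r.current_contact_force(): force on the tool from outside, world axes, zero at the start.
- r.current_torque(): the same for the moment, N m.
- r.current_opening(): opening from 0.0 (shut) to 1.0 (fully open).
Only numpy, scipy, OpenCV 4.12 (cv2) and the standard library are available. Lean on these libraries where they do the work, as an engineer would, in place of code of your own. Each camera call takes 0.05 s, during which the arm holds its last target.

## Working session

There is one attempt and no reset: what is moved stays moved. The work goes in short steps, each a Python script; the robot and the scene stay as the last script left them, time stands still between calls to the robot, and variables do not carry over. Pictures are saved under pics/ and viewed, and the job is handed in when it is done.

```bash
mkdir -p pics; python3 - <<'E'
from cell import r, optics
import cv2
print(r.current_t(), r.current_q(), r.current_tool_pos(), r.current_ee_rot(), r.finger_overhang, r.current_opening())
for n in ["scene","top","wrist"]:
    im=optics.get_image(n)
    cv2.imwrite(f"pics/{n}0.png",im["pixels"][:,:,::-1])
    print(n,im["fx"],im["fy"],im["cx"],im["cy"])
    print(im.get("camera_from_world",im.get("mount")).round(4).tolist())
E
```

```text
0.0 [ 1.06040595e+00  3.51250544e-01  1.65241153e+00  2.20646960e-05
  1.13910040e+00 -8.46088741e-02] [0.22699802 0.50064259 0.25275534] [ 2.11290749e-01  9.77423080e-01 -5.56280543e-04 -1.81032680e-04] 0.022 1.0018564172297155
scene 426.76867892875936 426.76867892875936 321.0657316196642 199.29677761482648
[[-0.4224, 0.9064, 0.0092, 0.1686], [0.6275, 0.2998, -0.7186, -0.2997], [-0.6541, -0.2977, -0.6953, 1.7042], [0.0, 0.0, 0.0, 1.0]]
top 457.82208533128374 457.82208533128374 323.3542012218485 200.9019423711968
[[0.018, -0.9998, 0.0105, 0.03], [-0.9962, -0.0188, -0.0848, 0.5414], [0.0849, -0.009, -0.9963, 1.377], [0.0, 0.0, 0.0, 1.0]]
wrist 309.70691628693146 309.70691628693146 317.52334989554623 198.38999667805396
[[0.0002, -0.9482, -0.3176, 0.0821], [1.0, 0.0007, -0.0016, -0.0007], [0.0017, -0.3176, 0.9482, -0.1219], [0.0, 0.0, 0.0, 1.0]]
```

View pics/scene0.png

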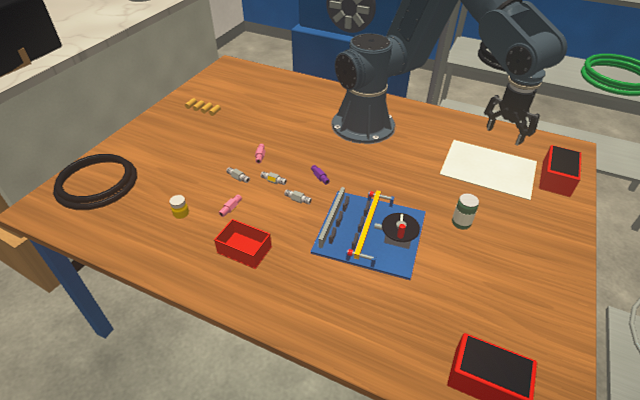

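View pics/top0.png

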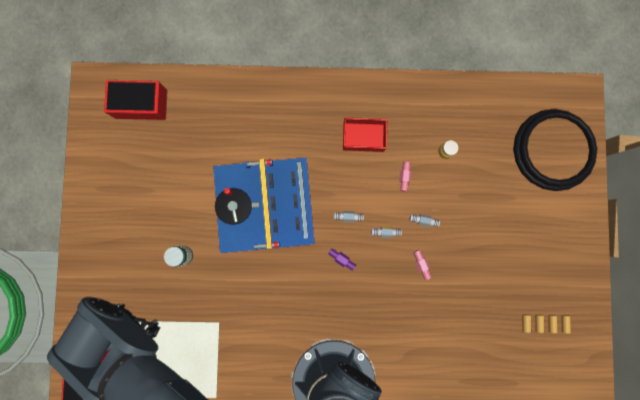

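View pics/wrist0.png

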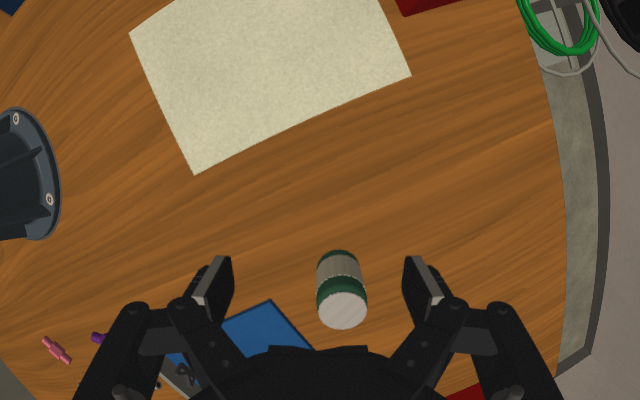

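Candidates in the top view: steel blanks at (349,216), (387,232) and (425,221), which are the ones wanted. Look-alikes to leave alone: pink at (405,176) and (422,264), purple at (342,259), and brass pieces at (547,324). I'll take a close look with the wrist camera before the first reach.

```bash
cat > h.py <<'E'
import numpy as np, cv2
from scipy.spatial.transform import Rotation as R
from cell import r, optics
def pix2plane(im,u,v,z):
    """scene/top pinhole"""
    T=np.linalg.inv(im["camera_from_world"])
    d=T[:3,:3]@np.array([(u-im["cx"])/im["fx"],(v-im["cy"])/im["fy"],1.0]); o=T[:3,3]
    return o+d*(z-o[2])/d[2]
def down(yaw):
    """tool pointing down; tool y (jaw dir) at angle yaw from world x"""
    # columns: x,y,z tool in world
    y=np.array([np.cos(yaw),np.sin(yaw),0]); z=np.array([0,0,-1.]); x=np.cross(y,z)
    return R.from_matrix(np.c_[x,y,z]).as_quat()
def wrist():
    p=np.array(r.current_tool_pos()); q=r.current_ee_rot()
    im=optics.get_image("wrist")
    T=np.eye(4);T[:3,:3]=R.from_quat(q).as_matrix();T[:3,3]=p
    im["T"]=T@im["mount"]; return im
def wray(im,u,v):
    a=np.array([u-im["cx"],v-im["cy"]],float); rr=np.hypot(*a)+1e-9; th=rr/im["fx"]
    c=np.array([a[0]/rr*np.sin(th),a[1]/rr*np.sin(th),np.cos(th)])
    return im["T"][:3,3], im["T"][:3,:3]@c
def w2plane(im,u,v,z):
    o,d=wray(im,u,v); return o+d*(z-o[2])/d[2]
def wproj(im,P):
    c=np.linalg.inv(im["T"])@np.r_[P,1]; c=c[:3]; rho=np.hypot(c[0],c[1]); th=np.arctan2(rho,c[2])
    return im["cx"]+c[0]/rho*th*im["fx"], im["cy"]+c[1]/rho*th*im["fx"]
def rectify(im,x0,x1,y0,y1,z,res=0.0005):
    """top-down map of plane z: rows: x decreasing downward; cols: y decreasing rightward"""
    xs=np.arange(x1,x0,-res); ys=np.arange(y1,y0,-res)
    Y,X=np.meshgrid(ys,xs)
    P=np.stack([X,Y,np.full_like(X,z)],-1)
    Ti=np.linalg.inv(im["T"]); c=P@Ti[:3,:3].T+Ti[:3,3]
    rho=np.hypot(c[...,0],c[...,1]); th=np.arctan2(rho,c[...,2]); k=th*im["fx"]/rho
    return cv2.remap(im["pixels"],(im["cx"]+c[...,0]*k).astype(np.float32),(im["cy"]+c[...,1]*k).astype(np.float32),cv2.INTER_LINEAR)
def save(name,a): cv2.imwrite(f"pics/{name}.png",a[:,:,::-1])
E
python3 - <<'E'
from h import *
im=optics.get_image("top")
for n,u,v,z in [("s1",349,216,.015),("s2",387,232,.015),("s3",425,221,.015),("pk1",405,176,.015),("pk2",422,264,.015),("pur",342,259,.015),
 ("fixc1",214,167,.012),("fixc2",306,158,.012),("c3",314,243,.012),("c4",220,252,.012),("wheel",234,206,.061),("knob",227,190,.107),("bin",364,135,.06),("oil",176,256,.1),("paint",450,148,.06),("bar",263,161,.053),("bar2",270,246,.053)]:
    print(n,pix2plane(im,u,v,z).round(3))
E
```

```text
s1 [ 0.496 -0.04   0.015]
s2 [ 0.45  -0.157  0.015]
s3 [ 0.485 -0.273  0.015]
pk1 [ 0.623 -0.211  0.015]
pk2 [ 0.354 -0.264  0.015]
pur [ 0.365 -0.02   0.015]
fixc1 [0.64  0.38  0.012]
fixc2 [0.674 0.096 0.012]
c3 [0.412 0.066 0.012]
c4 [0.38  0.352 0.012]
wheel [0.517 0.305 0.061]
knob [0.56  0.318 0.107]
bin [ 0.739 -0.079  0.06 ]
oil [0.369 0.458 0.1  ]
paint [ 0.705 -0.338  0.06 ]
bar [0.655 0.224 0.053]
bar2 [0.401 0.196 0.053]
```

```bash
python3 - <<'E'
from h import *
print([r.inverse_kinematics([x,y,.2],down(a)) is not None for x,y in [(0.48,-.15),(.5,.15),(.5,.3)] for a in (0,np.pi,np.pi/2,-np.pi/2)])
print(r.current_ee_rot(), down(0))
for i,(x,y,a) in enumerate([(0.5,.12,0),(0.47,-.20,0)]):
    r.move_to([x,y,.25],down(a)); print(r.current_t(),np.round(r.current_q(),2))
    im=wrist(); save(f"w1_{i}",im["pixels"]); np.save(f"w1_{i}.npy",im,allow_pickle=True)
E
```

```text
[True, True, True, True, True, False, True, True, True, True, True, True]
[ 2.11281691e-01  9.77425153e-01 -3.27212008e-04 -1.01990248e-04] [0.70710678 0.70710678 0.         0.        ]
1.9083 [0.15 0.29 1.75 0.   1.11 0.14]
3.1833 [-0.49  0.28  1.76  0.    1.1  -0.49]
```

View pics/w1_0.png

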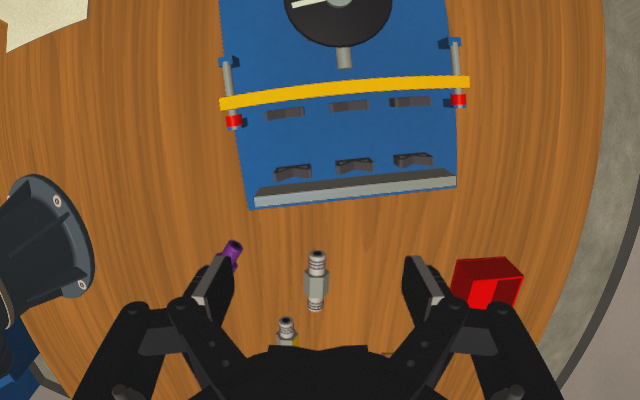

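View pics/w1_1.png

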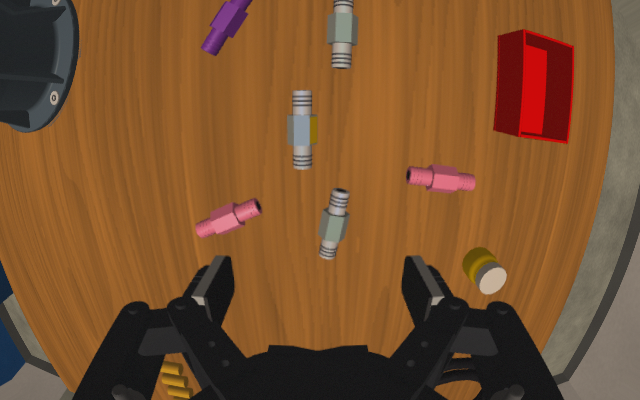

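The close view confirms three steel blanks: (342,30), (302,130) and (334,222) in w1_1. Only the middle one shows yellow, on its upper flat on the +x side. The pink, purple and brass pieces are decoys. Next I'll measure the fixture and blanks using wrist depth, and the finger geometry too.

```bash
cat >> h.py <<'E'
def cloud(im):
    v,u=np.mgrid[0:400,0:640]; a=u-im["cx"];b=v-im["cy"];rr=np.hypot(a,b)+1e-9;th=rr/im["fx"]
    z=im["depth"]; t=np.tan(np.minimum(th,1.5))
    c=np.stack([a/rr*t*z,b/rr*t*z,z],-1)
    P=c@im["T"][:3,:3].T+im["T"][:3,3]; P[z<=0]=np.nan
    return P
def hsv(im): return cv2.cvtColor(im["pixels"],cv2.COLOR_RGB2HSV)
E
python3 - <<'E'
from h import *
im=np.load("w1_0.npy",allow_pickle=True).item()
P=cloud(im)
for n,u,v in [("bar",340,88),("wall",355,190),("base",300,140),("bench",320,350),("wheel",330,30),("cheek",353,160),("bench2",350,330),("blank",316,283)]:
    print(n,P[v,u].round(4))
# fixture
H=hsv(im)
ye=(abs(H[...,0].astype(int)-24)<6)&(H[...,1]>170)&(P[...,2]>.045)&(P[...,2]<.06)&(P[...,1]>.1)
pts=P[ye]; print("bar",len(pts),pts.min(0),pts.max(0)); 
wall=(P[...,2]>.048)&(P[...,2]<.056)&(P[...,1]<.14)&(P[...,1]>.05)&(P[...,0]>.35)&(P[...,0]<.7)
def line(p):
    vx,vy,x,y=cv2.fitLine(p[:,:2].astype(np.float32),cv2.DIST_HUBER,0,.01,.01).ravel(); return np.degrees(np.arctan2(vy,vx)),x,y
print("barline",line(pts)); w=P[wall]; print("wall",len(w),line(w),w.min(0),w.max(0))
R1=rectify(im,.36,.70,-.02,.34,.05,.0006); save("rect1",R1)
hm=np.isfinite(P[...,2])
# tool frame finger points
T=im["T"]@np.linalg.inv(im["mount"]); Q=(P-T[:3,3])@T[:3,:3]
for u,v in [(225,257),(218,270),(213,285),(200,302),(232,262),(415,270),(425,257),(440,300)]: print(u,v,Q[v,u].round(4))
E
```

```text
bar [0.5213 0.2122 0.0546]
wall [0.5393 0.1047 0.0544]
base [0.4785 0.1529 0.0142]
bench [ 0.5034 -0.1891  0.0029]
wheel [0.5108 0.2708 0.0629]
cheek [0.5397 0.1312 0.023 ]
bench2 [ 0.5511 -0.1446  0.0008]
blank [ 0.4971 -0.0303  0.031 ]
bar 3204 [0.39563016 0.19283909 0.04828878] [0.66368181 0.23641964 0.05695499]
barline (np.float32(6.588669), np.float32(0.5256901), np.float32(0.21354684))
wall 2307 (np.float32(6.5784755), np.float32(0.5385418), np.float32(0.104064226)) [0.4280719  0.08555067 0.04800097] [0.65690687 0.12271772 0.05561989]
225 257 [ 0.0104 -0.0443  0.0019]
218 270 [ 0.0103 -0.0443 -0.0099]
213 285 [ 0.0097 -0.0435 -0.0207]
200 302 [ 0.0077 -0.0465 -0.0301]
232 262 [-0.1267 -0.1155  0.2282]
415 270 [ 0.0105  0.0421 -0.0099]
425 257 [-0.1316  0.1523  0.2482]
440 300 [ 0.0112  0.0455 -0.0335]
```

View pics/rect1.png

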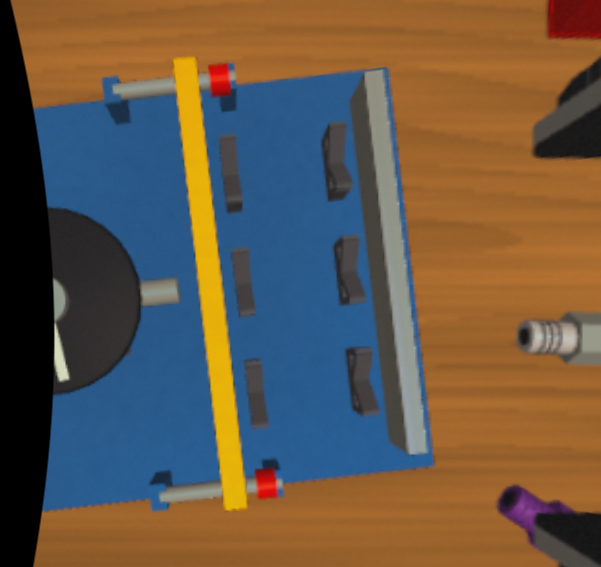

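```bash
python3 - <<'E'
from h import *
im=np.load("w1_0.npy",allow_pickle=True).item()
P=cloud(im);H=hsv(im); P[...,2]-=.0015
a=np.radians(6.58); fx=np.array([np.cos(a),np.sin(a)]); fy=np.array([-np.sin(a),np.cos(a)])
A=P[...,:2]@fx; B=P[...,:2]@fy
def pc(x): return np.percentile(x,[0.5,2,50,98,99.5]).round(4)
ye=(abs(H[...,0].astype(int)-24)<6)&(H[...,1]>170)&(abs(P[...,2]-.053)<.004)&(P[...,1]>.15)
print("bar a",pc(A[ye]),"b",pc(B[ye]))
w=(abs(P[...,2]-.052)<.0025)&(P[...,1]<.14)&(P[...,1]>.05)&(A>.40)&(A<.72)
print("wall a",pc(A[w]),"b",pc(B[w]))
bl=(abs(H[...,0].astype(int)-107)<10)&(H[...,1]>120)&(abs(P[...,2]-.012)<.006)&(P[...,1]<.4)&(P[...,1]>.0)
print("base a",pc(A[bl]),"b",pc(B[bl]))
# dark cheek tops
dk=(H[...,2]<110)&(H[...,1]<80)&(abs(P[...,2]-.042)<.0035)&(B<.2)&(B>.03)&(A>.4)&(A<.72)
n,l,s,c=cv2.connectedComponentsWithStats(dk.astype(np.uint8))
for i in range(1,n):
    if s[i,4]>15:
        m=l==i; print("cheek",c[i].round(),s[i,4],pc(A[m])[[0,-1]],pc(B[m])[[0,-1]],np.nanmax(P[m][:,2]).round(4))
E
```

```text
bar a [0.4181 0.4222 0.545  0.6793 0.6837] b [0.1452 0.1455 0.1519 0.1583 0.1586]
wall a [0.4371 0.4406 0.5453 0.6598 0.664 ] b [0.0348 0.0353 0.0413 0.0469 0.0473]
base a [0.4184 0.4224 0.5336 0.6779 0.6824] b [0.0199 0.0469 0.14   0.2614 0.2713]
cheek [350.  56.] 23 [0.5552 0.5583] [0.173  0.1947] 0.0425
cheek [232.  79.] 46 [0.4296 0.4311] [0.1603 0.1926] 0.0435
cheek [427. 101.] 63 [0.6324 0.6411] [0.1267 0.1356] 0.0441
cheek [398. 102.] 60 [0.5996 0.6081] [0.1272 0.136 ] 0.0444
cheek [364. 104.] 70 [0.5624 0.5715] [0.1275 0.1365] 0.0437
cheek [333. 107.] 72 [0.5301 0.5387] [0.1269 0.1365] 0.0444
cheek [299. 111.] 75 [0.4924 0.5021] [0.1268 0.1359] 0.0439
cheek [268. 115.] 64 [0.4604 0.4684] [0.1269 0.1358] 0.0443
cheek [430. 160.] 60 [0.6323 0.6415] [0.0591 0.0688] 0.0438
cheek [402. 163.] 68 [0.5997 0.6092] [0.0594 0.0683] 0.045
cheek [369. 166.] 64 [0.5623 0.5714] [0.0592 0.0683] 0.0439
cheek [340. 169.] 66 [0.53   0.5388] [0.059  0.0687] 0.0436
cheek [307. 173.] 74 [0.4921 0.5018] [0.059  0.0693] 0.0451
cheek [277. 176.] 69 [0.4608 0.4694] [0.0585 0.069 ] 0.0438
cheek [357. 183.] 353 [0.4387 0.664 ] [0.0459 0.0477] 0.0455
```

```bash
python3 - <<'E'
from h import *
r.set_gripper(0.35)
r.move_to([.49,.23,.27],down(0)); 
im=wrist(); save("w2",im["pixels"]); np.save("w2.npy",im,allow_pickle=True)
print(r.current_t(), r.current_opening())
P=cloud(im);H=hsv(im); P[...,2]-=.0015
a=np.radians(6.58); fx=np.array([np.cos(a),np.sin(a)]); fy=np.array([-np.sin(a),np.cos(a)])
A=P[...,:2]@fx-.5508; B=P[...,:2]@fy-.0928
red=((H[...,0]<6)|(H[...,0]>174))&(H[...,1]>150)&(P[...,2]>.055)&(abs(A)<.06)&(B>.09)&(B<.24)
print("knob n",red.sum(), np.median(A[red]),np.median(B[red]), A[red].min(),A[red].max(),B[red].min(),B[red].max(),P[red][:,2].max())
t=red&(P[...,2]>.1035); print("knobtop",t.sum(),(A[t].min()+A[t].max())/2,(B[t].min()+B[t].max())/2, P[t][:,2].mean())
d=(H[...,2]<80)&(abs(P[...,2]-.061)<.004)&(abs(A)<.09)&(B>.07)
print("disc",d.sum(),A[d].min(),A[d].max(),B[d].min(),B[d].max())
if d.sum()>10: print("circ",cv2.minEnclosingCircle(np.c_[A[d],B[d]].astype(np.float32)))
E
```

```text
5.4417 0.3501798303911028
knob n 390 0.03812006864457673 0.16018227940363075 0.03222034172830024 0.049800113903075593 0.15194552707341555 0.16982876370549316 0.10853928545001412
knobtop 254 0.04147240090246934 0.16058485184521004 0.10632976796698677
disc 6794 -0.05383091051484773 0.05320052886546478 0.10116021467894801 0.20841747086698614
circ ((-0.00022882988560013473, 0.15477196872234344), 0.05461038276553154)
```

View pics/w2.png

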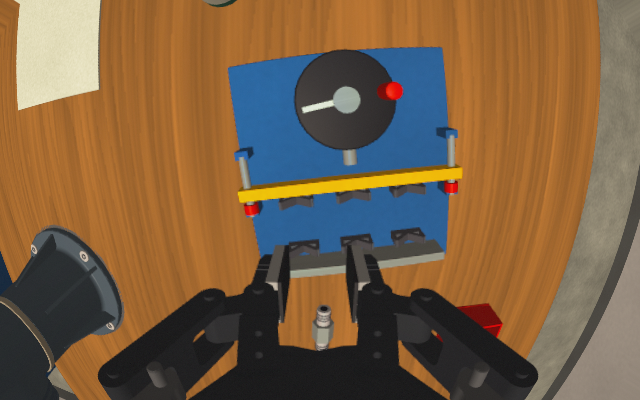

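```bash
cat >> h.py <<'E'
YAW=np.radians(6.58); FX=np.array([np.cos(YAW),np.sin(YAW)]); FY=np.array([-np.sin(YAW),np.cos(YAW)])
FO=FX*.5508+FY*.0928
def fw(x,y,z): return np.r_[FO+FX*x+FY*y,z]
def tofix(p): d=np.asarray(p)[:2]-FO; return np.array([d@FX,d@FY])
E
python3 - <<'E'
from h import *
im=np.load("w2.npy",allow_pickle=True).item(); P=cloud(im)
T=im["T"]@np.linalg.inv(im["mount"]); Q=(P-T[:3,3])@T[:3,:3]
m=(abs(Q[...,0])<.03)&(abs(Q[...,1])<.06)&(Q[...,2]>-.04)&(Q[...,2]<.03)
q=Q[m]; print(len(q))
for z0 in np.arange(-.04,.03,.005):
    s=q[(q[:,2]>=z0)&(q[:,2]<z0+.005)]
    if len(s): 
        n=s[s[:,1]<0]; p=s[s[:,1]>0]
        print(round(z0,3),"neg y",n[:,1].min().round(4) if len(n) else None,n[:,1].max().round(4) if len(n) else None,"pos",p[:,1].min().round(4) if len(p) else None,p[:,1].max().round(4) if len(p) else None,"x",s[:,0].min().round(3),s[:,0].max().round(3))
E
```

```text
9799
-0.04 neg y -0.0516 -0.0155 pos 0.0142 0.0504 x -0.014 0.013
-0.035 neg y -0.0498 -0.0158 pos 0.0145 0.0491 x -0.013 0.014
-0.03 neg y -0.0475 -0.0167 pos 0.0155 0.0472 x -0.004 0.014
-0.025 neg y -0.0378 -0.0169 pos 0.0156 0.0421 x -0.008 0.013
-0.02 neg y -0.033 -0.0153 pos 0.014 0.0309 x -0.012 0.012
-0.015 neg y -0.0292 -0.0152 pos 0.014 0.0282 x -0.012 0.012
-0.01 neg y -0.0291 -0.0151 pos 0.014 0.028 x -0.012 0.011
-0.005 neg y -0.0295 -0.0153 pos 0.014 0.0281 x -0.012 0.011
-0.0 neg y -0.0295 -0.0153 pos 0.014 0.0281 x -0.012 0.011
0.005 neg y -0.0292 -0.0153 pos 0.0138 0.0279 x -0.012 0.011
0.01 neg y -0.0286 -0.0153 pos 0.0141 0.0272 x -0.012 0.011
0.015 neg y -0.022 -0.0152 pos 0.0139 0.0207 x -0.012 0.011
0.02 neg y -0.0158 -0.0158 pos 0.0144 0.0145 x -0.003 -0.002
```

```bash
cat > wheel.py <<'E'
from h import *
WC=np.array([0,.1548]); RK=.042
def kpt(ang,z): return fw(WC[0]+RK*np.cos(ang),WC[1]+RK*np.sin(ang),z)
def wind(a0,total,z=.092,sq=30,vel=.12,seg=20,fmax=35,alpha=0.0):
    """a0 start knob angle (ccw, fixture frame), total signed ccw angle; returns angle reached"""
    q=down(YAW+alpha)
    r.set_gripper(.5); r.move_to(kpt(a0,.17),q); r.move_linear(kpt(a0,z),vel=.12)
    r.set_gripper(0.0,sq); print("grip",r.current_opening())
    n=int(np.ceil(abs(total)/np.radians(seg))); f0=np.array(r.current_contact_force()); a=a0; mx=0
    for i in range(1,n+1):
        a=a0+total*i/n; r.move_linear(kpt(a,z),vel=vel)
        f=np.linalg.norm((np.array(r.current_contact_force())-f0)[:2]); mx=max(mx,f)
        if f>fmax: print("stop force",f,i,n); break
    print("maxf",mx,"end",a,r.current_t())
    r.set_gripper(.5); r.move_linear(kpt(a,.17),vel=.2)
    return a
E
python3 - <<'E'
from wheel import *
a=wind(np.radians(7.8),8.95)
print(a)
r.move_to([.49,.23,.27],down(0)); im=wrist(); save("w3",im["pixels"]); print(r.current_t())
P=cloud(im);H=hsv(im); P[...,2]-=.0015
ye=(abs(H[...,0].astype(int)-24)<6)&(H[...,1]>170)&(abs(P[...,2]-.053)<.004)&(P[...,1]>.15)
print("bar face y", np.percentile((P[ye][:,:2]-FO)@FY,1))
E
```

```text
grip 0.2017910146808592
maxf 5.25834078181664 end 9.086135681655557 14.4417
9.086135681655557
16.0
bar face y 0.07134907815065922
```

View pics/w3.png

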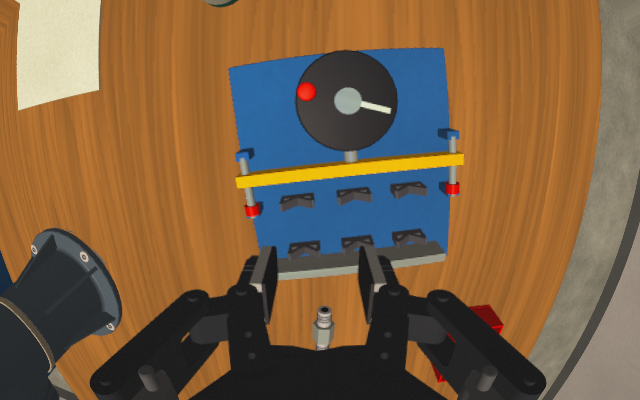

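```bash
cat >> h.py <<'E'
def blanks(im,box=(.36,.60,-.36,.045),verbose=True):
    P=cloud(im);H=hsv(im);P[...,2]-=.0015
    inb=(P[...,0]>box[0])&(P[...,0]<box[1])&(P[...,1]>box[2])&(P[...,1]<box[3])
    h=H[...,0].astype(int); ye=(h>18)&(h<34)&(H[...,1]>150)&(H[...,2]>100)&(P[...,2]>.007)&inb
    st=((H[...,1]<85)|ye)&inb&(P[...,2]>.005)&(P[...,2]<.05)
    n,l,s,c=cv2.connectedComponentsWithStats(cv2.morphologyEx(st.astype(np.uint8),cv2.MORPH_CLOSE,np.ones((3,3))))
    out=[]
    for i in range(1,n):
        if s[i,4]<250: continue
        m=(l==i)&(P[...,2]>.006); p=P[m]
        mh=p[p[:,2]>.016]
        if len(mh)<100: continue
        (cx,cy),(w,hh),_=cv2.minAreaRect((mh[:,:2]*1000).astype(np.float32))
        box4=cv2.boxPoints(cv2.minAreaRect((mh[:,:2]*1000).astype(np.float32)))
        e=[box4[1]-box4[0],box4[2]-box4[1]]; k=int(np.linalg.norm(e[1])>np.linalg.norm(e[0])); d=e[k]/np.linalg.norm(e[k])
        if d[1]<0:d=-d
        ctr=np.array([cx,cy])/1000; perp=np.array([d[1],-d[0]]) # perp ~ +x
        y=P[ye&(l==i)]; yi=None
        if len(y)>8: yi=(len(y),round(float(np.mean((y[:,:2]-ctr)@perp))*1000,1),round(float(y[:,2].mean())*1000,1))
        out.append(dict(c=ctr,ang=np.degrees(np.arctan2(d[1],d[0])),size=(round(max(w,hh),1),round(min(w,hh),1)),ztop=float(np.percentile(p[:,2],97)),yel=yi,px=c[i].round()))
        if verbose: print(out[-1])
    return out
E
python3 - <<'E'
from h import *
r.move_to([.47,-.18,.28],down(0)); im=wrist(); save("w4",im["pixels"]); print(r.current_t()); np.save("w4.npy",im,allow_pickle=True)
blanks(im)
E
```

```text
17.5667
{'c': array([ 0.49666226, -0.03792688]), 'ang': np.float32(87.32739), 'size': (89.9, 33.7), 'ztop': 0.030676972653284826, 'yel': None, 'px': array([340.,  50.])}
{'c': array([ 0.45110736, -0.15365567]), 'ang': np.float32(89.556885), 'size': (89.1, 32.7), 'ztop': 0.030947097378007053, 'yel': (144, 13.2, 23.2), 'px': array([303., 142.])}
{'c': array([ 0.4890307 , -0.27037683]), 'ang': np.float32(78.861465), 'size': (89.9, 33.0), 'ztop': 0.03084142920531958, 'yel': None, 'px': array([332., 228.])}
```

View pics/w4.png

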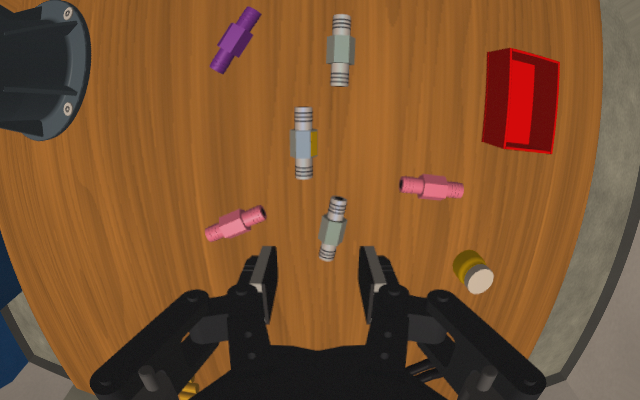

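```bash
python3 - <<'E'
from h import *
im=optics.get_image("scene"); C=im["camera_from_world"]; print(-C[:3,:3].T@C[:3,3], r.current_t())
crop=im["pixels"][150:220,215:335]; save("sc1",cv2.resize(crop,None,fx=6,fy=6,interpolation=cv2.INTER_CUBIC))
E
```

```text
[1.37393053 0.44441303 0.9680801 ] 17.6167
```

View pics/sc1.png

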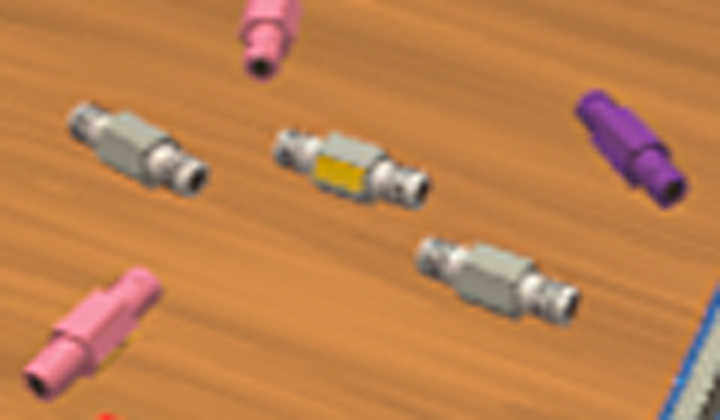

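```bash
cat > roll.py <<'E'
from h import *
OFF=.017
def tq(ang,phi,flip=0):
    """ang: axis angle rad; phi tilt: hand-up leans toward +perp(+x) for phi>0"""
    d=np.array([np.cos(ang),np.sin(ang),0]); base=R.from_quat(down(ang-np.pi/2+flip*np.pi))
    rot=R.from_rotvec(d*phi); return (rot*base).as_quat(), rot.apply([0,0,1.])
def roll(c,angdeg,dirn,s=.031,phi=np.radians(30),op=.40,sq=70,back=.07):
    a=np.radians(angdeg); d=np.array([np.cos(a),np.sin(a),0]); A=np.r_[c,.015]+d*s
    q0,u0=tq(a,-dirn*phi); q1,u1=tq(a,dirn*phi)
    up=np.array([0,0,1.])
    r.set_gripper(op)
    r.move_to(A+u0*(OFF+back),q0); r.move_linear(A+u0*OFF,vel=.15)
    r.set_gripper(0,sq); o=r.current_opening()
    r.move_linear(A+u0*OFF+up*.035,vel=.2)
    r.move_to(A+u1*OFF+up*.035,q1)
    r.move_linear(A+u1*OFF+up*.0007,vel=.12)
    o2=r.current_opening(); r.set_gripper(op)
    r.move_linear(A+u1*(OFF+back),vel=.25)
    print("roll grip",round(o,3),round(o2,3),"t",r.current_t(),"f",np.round(r.current_contact_force(),1))
E
python3 - <<'E'
from roll import *
# ik check
for c,ang in [((.4511,-.1537),89.6),((.4967,-.0379),87.3),((.489,-.2704),78.9)]:
    for ph in (-30,30):
        q,u=tq(np.radians(ang),np.radians(ph)); print(c,ph,r.inverse_kinematics(np.r_[c,.015]+u*OFF,q) is not None, end=" ")
print()
roll((.4511,-.1537),89.6,-1)
r.move_to([.47,-.18,.28],down(0)); im=wrist(); save("w5",im["pixels"]); print(r.current_t())
blanks(im)
E
```

```text
(0.4511, -0.1537) -30 True (0.4511, -0.1537) 30 True (0.4967, -0.0379) -30 False (0.4967, -0.0379) 30 True (0.489, -0.2704) -30 True (0.489, -0.2704) 30 True 
roll grip 0.226 0.224 t 23.1583 f [-0.2 -0.2 -0.4]
24.7417
{'c': array([ 0.53877484, -0.01113397]), 'ang': np.float32(102.541985), 'size': (86.5, 33.5), 'ztop': 0.030484069423000207, 'yel': None, 'px': array([375.,  31.])}
{'c': array([ 0.45101987, -0.15345032]), 'ang': np.float32(88.87469), 'size': (89.2, 33.6), 'ztop': 0.031203217973598533, 'yel': (270, 0.2, 30.3), 'px': array([303., 142.])}
{'c': array([ 0.48907327, -0.27056512]), 'ang': np.float32(79.08674), 'size': (90.8, 33.3), 'ztop': 0.030814842844525073, 'yel': None, 'px': array([333., 228.])}
```

View pics/w5.png

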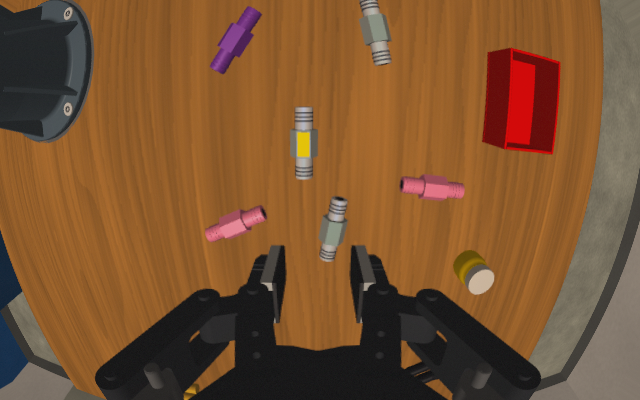

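Blank 2 rolled correctly, with yellow on top at (303,142). Blank 1 has been knocked aside to (375,31). Next is blank 3, rolling toward +x.

```bash
python3 - <<'E'
from roll import *
roll((.489,-.2705),79,1)
r.move_to([.49,-.13,.28],down(0)); im=wrist(); save("w6",im["pixels"]); print(r.current_t())
blanks(im,(.36,.62,-.36,.06))
E
```

```text
roll grip 0.228 0.225 t 30.15 f [-0.   0.  -0.1]
31.1083
{'c': array([ 0.53859106, -0.00893875]), 'ang': np.float32(101.747284), 'size': (90.2, 33.7), 'ztop': 0.030668799822084602, 'yel': None, 'px': array([359.,  66.])}
{'c': array([ 0.45085742, -0.15320898]), 'ang': np.float32(89.11071), 'size': (89.7, 32.3), 'ztop': 0.031083709456829818, 'yel': (259, 0.2, 30.3), 'px': array([289., 180.])}
{'c': array([ 0.48848022, -0.27156912]), 'ang': np.float32(79.640915), 'size': (91.0, 33.6), 'ztop': 0.03097509566134704, 'yel': (118, -12.9, 22.7), 'px': array([318., 260.])}
```

View pics/w6.png

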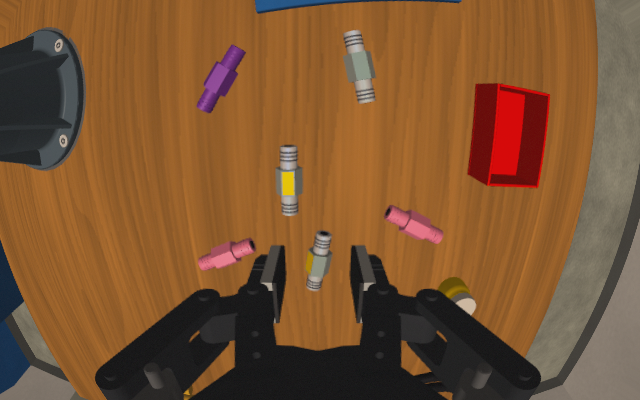

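```bash
python3 - <<'E'
from roll import *
roll((.4885,-.2716),79.4,1)
c=np.array([.5386,-.0089]);ang=101.8
a=np.radians(ang); d=np.array([np.cos(a),np.sin(a),0])
for s in (-.031,.031):
  for fl in (0,1):
    for ph in (-30,-20,0,20,30):
        q,u=tq(a,np.radians(ph),fl); A=np.r_[c,.015]+d*s
        print(s,fl,ph,[(np.round(j,2).tolist() if j is not None else None) for j in [r.inverse_kinematics(A+u*OFF,q)]],[r.inverse_kinematics(A+u*(OFF+b),q) is not None for b in (.03,.07)])
E
```

```text
roll grip 0.224 0.224 t 36.5583 f [ 0.5 -0.1 -1. ]
-0.031 0 -30 [[-0.27, 0.61, 2.11, 1.82, 0.24, -2.24]] [True, True]
-0.031 0 -20 [[-0.23, 0.61, 2.02, 0.63, 0.25, -1.02]] [True, True]
-0.031 0 0 [[-0.16, 0.67, 1.8, -0.0, 0.68, -0.36]] [True, True]
-0.031 0 20 [[-0.11, 0.8, 1.56, -0.12, 1.12, -0.24]] [True, True]
-0.031 0 30 [[-0.09, 0.88, 1.43, -0.15, 1.33, -0.22]] [True, True]
-0.031 1 -30 [[-0.27, 0.61, 2.11, 1.82, 0.24, 0.9]] [True, True]
-0.031 1 -20 [[-0.23, 0.61, 2.02, 0.63, 0.25, 2.12]] [True, True]
-0.031 1 0 [[-0.16, 0.67, 1.8, -0.0, 0.68, 2.78]] [True, True]
-0.031 1 20 [None] [False, False]
-0.031 1 30 [None] [False, False]
0.031 0 -30 [[-0.13, 0.6, 2.16, 2.17, 0.2, -2.47]] [True, True]
0.031 0 -20 [[-0.1, 0.59, 2.06, 0.57, 0.19, -0.85]] [True, True]
0.031 0 0 [[-0.05, 0.65, 1.83, -0.0, 0.66, -0.25]] [True, True]
0.031 0 20 [[-0.01, 0.79, 1.59, -0.08, 1.11, -0.17]] [True, True]
0.031 0 30 [[0.0, 0.87, 1.47, -0.1, 1.32, -0.15]] [True, True]
0.031 1 -30 [[-0.13, 0.6, 2.16, 2.17, 0.2, 0.67]] [True, True]
0.031 1 -20 [[-0.1, 0.59, 2.06, 0.57, 0.19, 2.29]] [True, True]
0.031 1 0 [None] [False, False]
0.031 1 20 [None] [False, False]
0.031 1 30 [None] [False, False]
```

```bash
cat >> roll.py <<'E'
def roll2(c,angdeg,p0,p1,s,op=.40,sq=70,back=.07,hz=.0018):
    a=np.radians(angdeg); d=np.array([np.cos(a),np.sin(a),0]); A=np.r_[c,.015]+d*s
    q0,u0=tq(a,np.radians(p0)); q1,u1=tq(a,np.radians(p1)); qm,um=tq(a,0.)
    up=np.array([0,0,1.])
    r.set_gripper(op); r.move_to(A+um*.12,qm)
    r.move_to(A+u0*(OFF+back),q0); r.move_linear(A+u0*OFF,vel=.12)
    r.set_gripper(0,sq); o=r.current_opening()
    r.move_linear(A+u0*OFF+up*.045,vel=.12)
    r.move_to(A+um*OFF+up*.045,qm)
    r.move_to(A+u1*OFF+up*.045,q1)
    r.move_linear(A+u1*OFF+up*hz,vel=.12)
    o2=r.current_opening(); r.set_gripper(op)
    r.move_linear(A+u1*(OFF+back),vel=.25)
    print("roll grip",round(o,3),round(o2,3),"t",r.current_t(),"f",np.round(r.current_contact_force(),1))
E
python3 - <<'E'
from roll import *
roll2((.5386,-.0089),101.8,-20,30,-.031)
r.move_to([.49,-.13,.28],down(0)); im=wrist(); save("w7",im["pixels"]); print(r.current_t())
blanks(im,(.36,.62,-.36,.06))
E
```

```text
roll grip 0.223 0.226 t 42.15 f [ 0.   1.  -0.3]
43.1333
{'c': array([ 0.5391344 , -0.00907805]), 'ang': np.float32(101.6713), 'size': (89.5, 33.6), 'ztop': 0.03059681845814596, 'yel': (189, -12.9, 22.2), 'px': array([359.,  67.])}
{'c': array([ 0.45095242, -0.15300079]), 'ang': np.float32(89.24406), 'size': (90.0, 32.5), 'ztop': 0.03112339557194703, 'yel': (256, 0.1, 30.3), 'px': array([289., 180.])}
{'c': array([ 0.48828625, -0.27210657]), 'ang': np.float32(80.92049), 'size': (89.9, 33.0), 'ztop': 0.031136000279289037, 'yel': (197, 0.3, 30.3), 'px': array([318., 261.])}
```

View pics/w7.png

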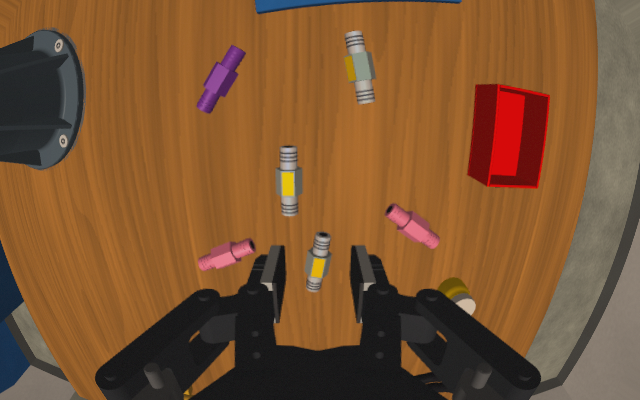

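Blanks 2 and 3 now have yellow on top. Blank 1, at (359,67), has yellow on its upper -x flat and needs one more roll.

```bash
python3 - <<'E'
from roll import *
roll2((.5391,-.0091),101.7,-20,30,-.031)
r.move_to([.49,-.13,.28],down(0)); im=wrist(); save("w8",im["pixels"]); print(r.current_t())
blanks(im,(.36,.62,-.36,.06))
E
```

```text
roll grip 0.219 0.226 t 48.6083 f [-0.1  0.3 -0.5]
49.5917
{'c': array([ 0.53902789, -0.00907051]), 'ang': np.float32(101.318924), 'size': (89.6, 33.6), 'ztop': 0.03096711404574884, 'yel': (299, 0.5, 30.2), 'px': array([359.,  67.])}
{'c': array([ 0.45096246, -0.15300868]), 'ang': np.float32(89.03782), 'size': (89.7, 32.4), 'ztop': 0.031218533505239992, 'yel': (256, 0.1, 30.3), 'px': array([289., 180.])}
{'c': array([ 0.48804285, -0.27194843]), 'ang': np.float32(81.24748), 'size': (90.5, 33.1), 'ztop': 0.031185016431560977, 'yel': (198, 0.5, 30.4), 'px': array([318., 261.])}
```

View pics/w8.png

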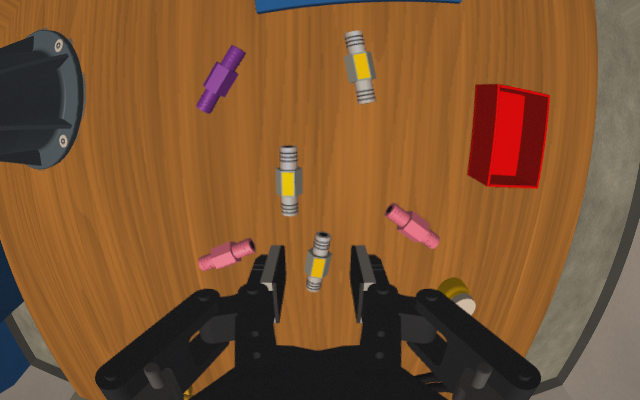

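```bash
cat > load.py <<'E'
from h import *
def load(c,angdeg,nx,sq=60,zrel=.0545):
    q=down(np.radians(angdeg)-np.pi/2); qn=down(YAW)
    r.set_gripper(.62); r.move_to(np.r_[c,.10],q); r.move_linear(np.r_[c,.026],vel=.15)
    r.set_gripper(0,sq); o=r.current_opening()
    r.move_linear(np.r_[c,.14],vel=.2)
    o1=r.current_opening()
    r.move_to(fw(nx,.008,.14),qn)
    im=optics.get_image("scene"); save("carry%d"%int(nx*1000),cv2.resize(im["pixels"][150:260,260:440],None,fx=4,fy=4))
    r.move_linear(fw(nx,.008,.066),vel=.2); f0=np.array(r.current_contact_force())
    r.move_linear(fw(nx,.008,zrel),vel=.04); print("df",np.round(np.array(r.current_contact_force())-f0,1), "opening",round(o,3),round(o1,3),round(r.current_opening(),3))
    r.set_gripper(.60); r.move_linear(fw(nx,.008,.15),vel=.25); print(r.current_t())
def nestcheck(name):
    r.move_to(fw(0,-.075,.29),down(YAW)); im=wrist(); save(name,im["pixels"]); print(r.current_t())
    P=cloud(im);H=hsv(im);P[...,2]-=.0015
    A=(P[...,:2]-FO)@FX; B=(P[...,:2]-FO)@FY; h=H[...,0].astype(int)
    for nx in (-.07,0,.07):
        m=(abs(A-nx)<.025)&(B>-.03)&(B<.05)&(h>18)&(h<34)&(H[...,1]>150)&(P[...,2]>.04)
        if m.sum()>20:
            p=np.c_[A[m]-nx,B[m],P[m][:,2]]; k=np.polyfit(p[:,0],p[:,2],1); print(nx,m.sum(),"ctr",((p.min(0)+p.max(0))/2).round(4),"zmean",p[:,2].mean().round(4),"tilt deg",np.degrees(np.arctan(k[0])).round(1))
            g=(abs(A-nx)<.025)&(B>-.05)&(B<.07)&(P[...,2]>.045); (a,b),(w,l),an=cv2.minAreaRect(np.c_[A[g]-nx,B[g]].astype(np.float32)*1000); print("   rect",round(a,1),round(b,1),round(w,1),round(l,1),round(an,1))
        else: print(nx,"none",m.sum())
E
python3 - <<'E'
from load import *
load((.539,-.0091),101.5,.07); nestcheck("n1")
E
```

```text
df [4.  0.2 1.8] opening 0.371 0.37 0.376
55.15
55.9417
-0.07 none 0
0 none 0
0.07 327 ctr [0.0014 0.0088 0.057 ] zmean 0.0569 tilt deg -4.6
   rect -0.4 1.9 48.4 103.8 0.1
```

View pics/n1.png

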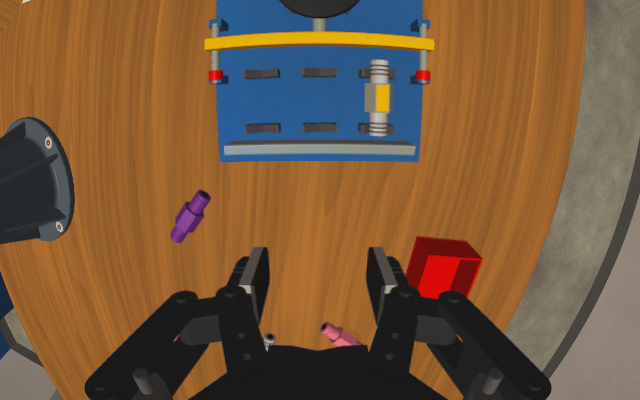

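View pics/carry70.png

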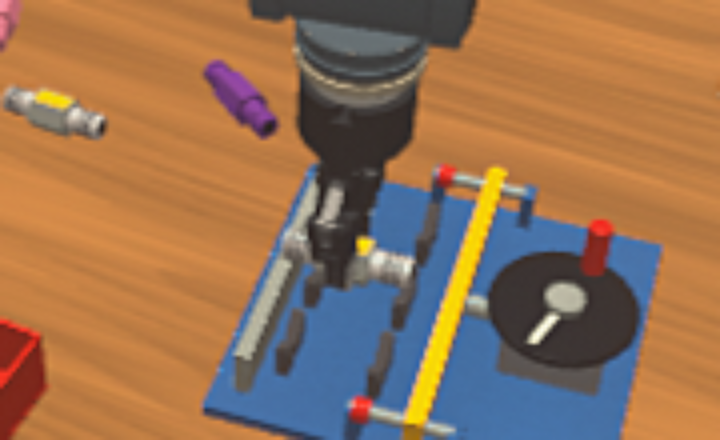

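```bash
sed -i 's/P\[...,2\]>.045); (a,b)/P[...,2]>.048); (a,b)/; s/(abs(A-nx)<.025)&(B>-.05)/(abs(A-nx)<.025)\&(B>-.042)/' load.py; python3 - <<'E'
from load import *
load((.451,-.153),89.1,-.069); nestcheck("n2")
im=wrist(); save("n2b",cv2.resize(im["pixels"][20:180,190:450],None,fx=3,fy=3))
E
```

```text
df [ 1.  -0.   0.9] opening 0.375 0.372 0.373
62.0917
62.8833
-0.07 309 ctr [0.0001 0.0076 0.0572] zmean 0.0571 tilt deg -0.9
   rect 0.2 16.6 107.3 27.4 88.8
0 none 0
0.07 323 ctr [0.0013 0.0089 0.0569] zmean 0.0569 tilt deg -4.8
   rect -1.2 17.2 28.9 107.6 3.5
```

View pics/n2b.png

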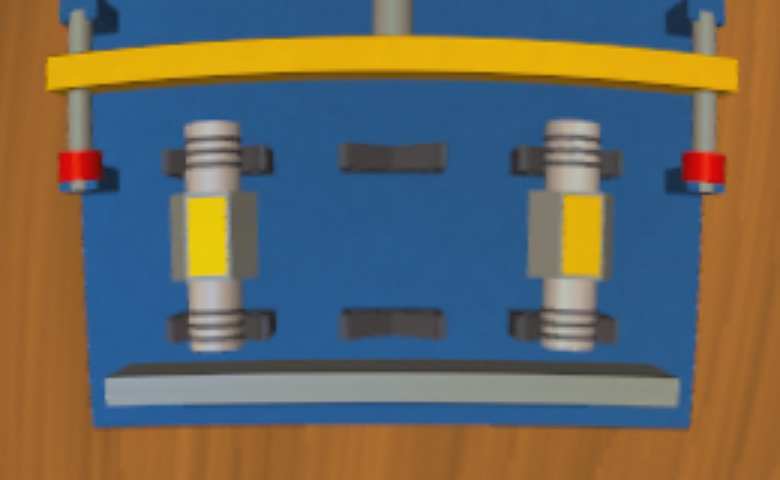

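```bash
python3 - <<'E'
from load import *
load((.488,-.272),81.2,.0012); nestcheck("n3")
im=wrist(); save("n3b",cv2.resize(im["pixels"][20:180,190:450],None,fx=3,fy=3))
E
```

```text
df [-0.   0.1  2.1] opening 0.375 0.37 0.373
69.8083
70.55
-0.07 304 ctr [0.0004 0.0076 0.0571] zmean 0.0572 tilt deg -0.3
   rect -0.7 17.3 31.6 109.7 6.7
0 312 ctr [-0.0001  0.0071  0.057 ] zmean 0.0572 tilt deg 0.6
   rect -1.4 16.8 30.5 110.0 5.9
0.07 318 ctr [0.0015 0.0089 0.0569] zmean 0.0569 tilt deg -3.7
   rect -0.4 8.5 90.4 28.4 88.0
```

View pics/n3b.png

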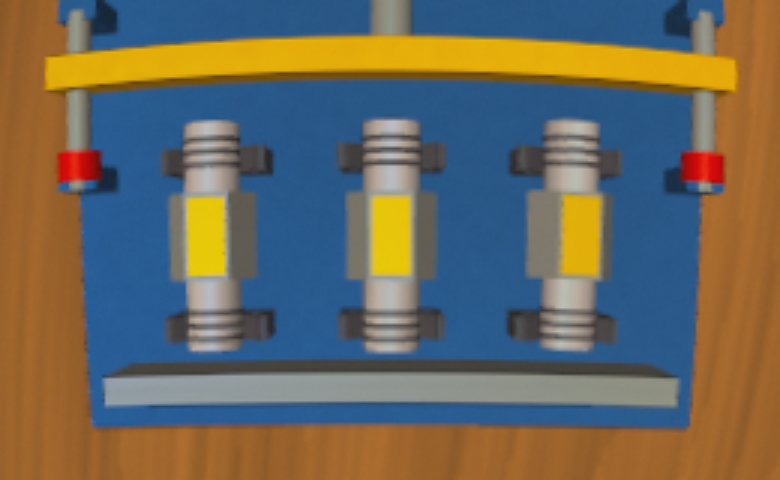

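```bash
python3 - <<'E'
from wheel import *
a0=9.086-2*np.pi
q=down(YAW)
r.set_gripper(.5); r.move_to(kpt(a0,.17),q)
r.move_linear(kpt(a0,.092),vel=.12); r.set_gripper(0,35); print("grip",r.current_opening())
f0=np.array(r.current_contact_force()); mx=0; a=a0
tgt=-11.95; n=36
def F(): return np.linalg.norm((np.array(r.current_contact_force())-f0)[:2])
ok=True
for i in range(1,n+1):
    a=a0+tgt*i/n; r.move_linear(kpt(a,.092),vel=.12); f=F(); mx=max(mx,f)
    if f>25: print("early stop",i,f); ok=False; break
print("coarse maxf",mx,F(),r.current_opening())
if ok:
    for k in range(24):
        a-=.025; r.move_linear(kpt(a,.092),vel=.02); f=F()
        if f>15: print("home stop",f); break
print("turned",a-a0,r.current_t(),F())
r.set_gripper(.5); r.move_linear(kpt(a,.17),vel=.2)
from load import nestcheck
r.move_to(fw(0,.0,.27),down(YAW)); im=wrist(); save("n4",im["pixels"])
P=cloud(im);H=hsv(im);P[...,2]-=.0015
ye=(abs(H[...,0].astype(int)-24)<6)&(H[...,1]>170)&(abs(P[...,2]-.053)<.004)&((P[...,:2]-FO)@FY>.04)&((P[...,:2]-FO)@FY<.09)
print("bar face y", np.percentile((P[ye][:,:2]-FO)@FY,[1,50,99]))
nestcheck("n5"); im=wrist(); save("n5b",cv2.resize(im["pixels"][20:180,190:450],None,fx=3,fy=3))
E
```

```text
grip 0.2015915036879595
coarse maxf 11.747217511831554 6.555164176584978 0.1972432287270458
home stop 16.07203343459663
turned -12.325000000000005 86.4083 16.07203343459663
bar face y [0.04590981 0.05274248 0.05955024]
88.6167
-0.07 502 ctr [-0.      0.0179  0.0533] zmean 0.0553 tilt deg -0.1
   rect -0.3 8.8 101.4 50.0 89.7
0 523 ctr [0.     0.0178 0.0529] zmean 0.0552 tilt deg -0.1
   rect 0.1 8.7 49.8 100.7 0.0
0.07 511 ctr [-0.0001  0.0175  0.0528] zmean 0.0549 tilt deg 0.7
   rect -0.4 8.8 101.6 49.7 89.5
```

View pics/n5b.png

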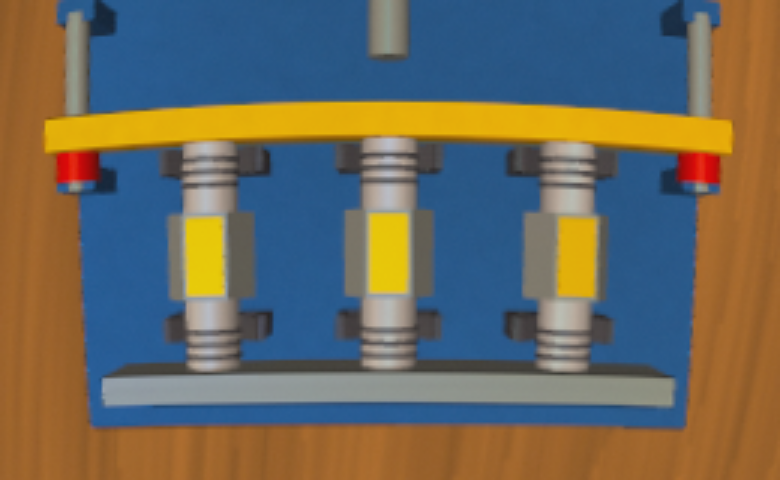

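View pics/n4.png

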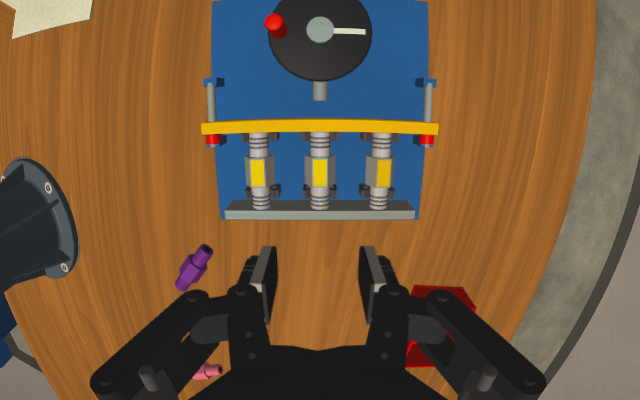

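The bar sits on its collars and the blanks are against the end stop. One more tilt check, leaving the yellow bar out of the measurement, then I'll hand in.

```bash
python3 - <<'E'
from h import *
im=wrist(); P=cloud(im);H=hsv(im);P[...,2]-=.0015
A=(P[...,:2]-FO)@FX; B=(P[...,:2]-FO)@FY; h=H[...,0].astype(int); good=True
for nx in (-.07,0,.07):
    m=(abs(A-nx)<.025)&(B>-.03)&(B<.03)&(h>18)&(h<34)&(H[...,1]>150)&(P[...,2]>.04)
    t=np.degrees(np.arctan(np.polyfit(A[m],P[m][:,2],1)[0])); print(nx,m.sum(),((B[m].min()+B[m].max())/2).round(4),(A[m].mean()-nx).round(4),t.round(1)); good&=abs(t)<8
if good: r.hand_in(); print("handed in",r.current_t())
E
```

```text
-0.07 306 0.0003 0.0003 -1.4
0 334 -0.0 -0.0001 0.2
0.07 323 0.0005 0.0012 -5.7
the job is handed in; nothing more can be done
the job is handed in; nothing more can be done
```

I handed the job in at about 90 s of the 210 s allowed. All three steel blanks present are in the fixture, yellow flat on top, with the clamp bar fully home. The hand-in reports no verdict.

I wound the wheel open, rolled each blank on the bench, and confirmed all three were yellow-up before loading any. I then laid one blank in each nest and wound the wheel clockwise until it pushed back at its stop. One blank was knocked aside early on; I re-measured it and continued. I never gripped or aimed at the bin, oil can, paint pot or the pink and purple look-alikes, but I did not re-measure where they stand.

**Last checks:**
- **Clamp bar:** its face is at fixture y = 45.9 mm (home is 45.7 mm), against the red collars.
- **Position along the nests:** all three blanks are within 0.5 mm of their home points.
- **Yellow flat tilt:** nest 1 is about 1.4°, nest 2 about 0.2° and nest 3 about 5.7°. The limit is 12°, so all pass, but nest 3 is clearly the worst.
- **Sideways, nest 3:** the yellow flat is about 1.2 mm off centre, which matches that tilt. Placing it about 1 mm to one side most likely turned it, and I left it there because it was within limits. I shifted the aim for the other two.
- **Not measured:** the automatic measure of how parallel each blank lies also picked up the cheeks and bar, so I judged that by eye in the pictures, where all three look aligned.

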